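# Pull the data cartridge from the sound recorder and put it away

## Robot

A 6-joint arm with a two-finger parallel gripper is mounted at the origin on the work surface. World frame = base frame: x ahead of the robot, y to its left, z up, the work surface at z = 0. Lengths are in m, angles in rad, forces in N, time in s.
With the tool pointing down it reaches from about 0.35 to 0.775 m from the base axis. Payload 7.3 kg.
Tool frame: the origin (TCP) lies on the centre line of the jaws, within the pads' length; the fingertips stand 11 mm ahead of it and the grasp point (between the pads) lies 8 mm behind it; z points along the fingers, y is the direction in which the jaws open and shut (so a half turn about z gives the same grasp; the last joint's range is limited). The gripper opens to 92 mm and grips with 3 to 60 N. Pads are 19 mm wide; open, the fingers measure 130 mm over their backs; the gripper's body (75 mm by 190 mm) begins 47 mm behind the grasp point.
Start: joints at [-1.468, 0.342, 1.524, -0, 1.275, -0.146], TCP at [0.129, -0.509, 0.238] pointing down, gripper open.
Joint ranges: [-2.53, 2.53], [-0.77, 2.02], [0.04, 2.7], [-1, 4.14], [0.28, 2.66], [-3.11, 3.11]. Speed limits (rad/s): [2.57, 2.57, 3.14, 3.14, 3.14, 3.14].

## Interface

Orientations are given as [roll, pitch, yaw] about the fixed x, y, z axes, in that order (R = Rz(yaw) Ry(pitch) Rx(roll)).
In Python, from cell import robot gives the robot as it stands.
- The arm moves only by the tool jog_arm, never from a script. Its argument "deltas" is one flat list of numbers, 6 for each row, row after row: the shift along the world's x, y, z in units of 0.1 m (1.0 is 0.1 m), then the turn, a rotation vector about the world's x, y, z in units of 90 degrees (1.0 is 90 degrees). A call has 1 to 5 rows; each row is the pose to reach, as a shift and turn from the pose commanded when the call began; what a row does not reach only later rows make up. A row lasts 1/12 s, in which the tool goes at most 41.7 mm and 7.16 degrees, less where a joint would pass 70% of its speed; a pose out of reach is approached as far as the arm can. A call with a number of a shift or a turn outside -1 to 1 is refused whole. A call with a gripper value outside its range is refused whole. "claw" is the opening, from 0 (shut) to 1 (fully open), set as the call begins (left out, the last holds). The fingers move at their own pace and stop on an object; "newtons" is the grip in N (left out, the last holds). Time passes only in rows, so rows that repeat a pose let the fingers close. It gives the time, the measured TCP pose, the force and the opening at its end, in the units of the state.
- robot.observe(): the state, without advancing time (a new reading comes with each control period).
- robot.read_camera(name): name is "side" or "top"; returns the picture (480x640x3 uint8, red, green, blue); there is no depth.
- robot.camera_params(name): a dict with "fx", "fy", "cx", "cy" (pixels), "k1" (the pictures are not rectified: a ray, as slopes to the right and down, at radius r is drawn at 1 + k1 r^2 times it, then the intrinsics apply), "R" (3x3) and "t" (3): a world point X has camera coordinates R X + t. Camera axes: x right, y down, z forward; pixel columns grow to the right and rows downward; lengths in m; the calibration is good to about 2 mm. A picture is of the moment at which its call begins. camera_params takes no time and is no camera call.
- robot.hand_in(): hands the job in, once; it reports no verdict.
The state is a dict: "time": time; "qpos": joint angles; "qvel": joint speeds; "joint_efforts": joint torques, N m; "tool_pos": TCP position; "tool_rot": TCP orientation; "contact_force": force on the tool from outside, world axes, zero at the start; "torque": the same for the moment, N m; "opening": finger opening in m.
Only numpy, scipy, OpenCV 4.12 (cv2) and the standard library are available. Lean on these libraries where they do the work, as an engineer would, in place of code of your own. Each camera call takes 0.05 s, during which the arm holds its last target. There are 200 camera calls.

## Task

The recording is finished: pull the flat-headed data cartridge straight up out of its bay in the grey metal recorder (a spring catch holds it), put it in the open drawer of the little wooden cabinet, and push the drawer fully shut. Leave the round-headed receiver plugged into the other bay.

Things in the scene. Friction and masses are not known exactly. Their poses are not given: they have to be found in the camera images.
- recorder: light grey metal box, 130 (x) by 230 (y) by 50 mm high, fixed; origin at the centre of its underside, z up. Its flat top has two plug-in bays centred at (0, -50) and (0, +50) mm in its frame, each 15 (x) by 35 (y) mm and 25 mm deep. One holds the cartridge, the other the receiver; which is which varies.
- cartridge: black and grey plastic, 80 g, 54 mm tall; origin: centre of its underside. Notched foot 14 (x) by 34 (y) mm, 26 high; over it a flat rectangular head 16 (x) by 42 (y) mm, 28 high: pinch it across x. It starts in a bay, origin 25 mm above the table, axes parallel to the recorder's. Spring nubs hold the notches: a pull of some 12 N frees it in the first 5 mm; it is clear after 25 mm.
- receiver: wireless receiver plug in the other bay, same foot and catch, but with a round head 30 mm across and 24 mm high (26 to 50 mm above its origin, which is at the centre of its foot's underside). It stays plugged in.
- cabinet: wooden cabinet 240 (x) by 200 (y) by 100 mm high, fixed on the table; origin at the centre of its underside, front facing its -x. It has one drawer, which slides out to its -x. A flat black case 24 mm high lies on the rear of its top.
- cabinet_drawer0 (a joint): how far the drawer is out, m: 0 is shut; it starts 0.115 to 0.140 open. It slides with about 1 N of friction and stays where it is left.
- drawer_floor (a point): middle of the drawer's inner floor, 22 mm above the table; moves with the drawer, axes as the cabinet's. Inside reaches 97 mm either way in x, 73 mm in y; walls 6 mm thick, 56 mm high. Front panel's outer face 119 mm towards -x, its top 64 mm above the floor. The cabinet's roof is 66 mm above the floor: only the part standing out of the cabinet is open from above.
- cabinet_drawer0_handle (a point): middle of the drawer's bar handle: a horizontal dark steel bar, 100 mm long in y, 35 mm in front of (-x of) the drawer's front face, about 62 mm above the table. Pushing on the bar or on the front shuts the drawer.
Mind the look-alikes: they are no part of the job. What is shaped like the cartridge but yellow is not meant.

How it is judged:
By the outcome, as a careful person would: the job done as asked, in the order asked, and still so for the second after the job is handed in, with the robot touching nothing.
It also fails if it takes over 51 s, if anything falls off the work surface, if the arm or the gripper's body presses on something with over 40 N, if the wrist force passes 120 N, or if a joint passes its speed limit or range.

## Working session

There is one attempt and no reset: what is moved stays moved. The work goes in short steps, Python scripts to look and compute and a tool call to move; the robot and the scene stay as the last step left them, time stands still between calls to the robot, and variables do not carry over. Pictures are saved under pics/ and viewed, about 8 in all and at most 12, crops included, and the job is handed in when it is done.

Besides the shell and the picture viewer there is one more tool, called after "Request:" by a JSON object that holds its "name" and its "arguments", one argument or row to a line. jog_arm: Moves the arm, as the interface text tells. Its arguments: {"type":"object","properties":{"deltas":{"type":"array","items":{"type":"number"}},"claw":{"type":"number"},"newtons":{"type":"number"}},"required":["deltas"]}

```bash
mkdir -p pics; ls; cat > h.py <<'E'
from cell import robot
import numpy as np, cv2
def snap(cam,name):
    im=robot.read_camera(cam); cv2.imwrite(f'pics/{name}.png',cv2.cvtColor(im,cv2.COLOR_RGB2BGR)); return im
def ray(cam,u,v):
    p=robot.camera_params(cam); K=np.array([[p['fx'],0,p['cx']],[0,p['fy'],p['cy']],[0,0,1.]])
    n=cv2.undistortPoints(np.array([[[u,v]]],float),K,np.array([p['k1'],0,0,0.]))[0,0]
    # note: k1 defined on undistorted slopes, as OpenCV
    R=np.array(p['R']);t=np.array(p['t']); return -R.T@t, R.T@np.array([n[0],n[1],1])
def at(cam,u,v,z):
    c,d=ray(cam,u,v); return c+d*(z-c[2])/d[2]
def proj(cam,X):
    p=robot.camera_params(cam); K=np.array([[p['fx'],0,p['cx']],[0,p['fy'],p['cy']],[0,0,1.]])
    R=np.array(p['R']);t=np.array(p['t'])
    return cv2.projectPoints(np.atleast_2d(X).astype(float),cv2.Rodrigues(R)[0],t,K,np.array([p['k1'],0,0,0.]))[0][:,0]
E
python3 - <<'E'
from h import *
for c in('top','side'): snap(c,c+'0'); p=robot.camera_params(c); print(c,-np.array(p['R']).T@p['t'],np.array(p['R'])[2])
print(robot.observe())
E
```

```text
pics
top [ 0.49441625 -0.01326067  1.073808  ] [ 0.09760572  0.0186735  -0.99504996]
side [0.28931857 0.38021996 0.53398067] [ 0.46140524 -0.57081963 -0.67916872]
{'time': 0.1, 'qpos': array([-1.46801338e+00,  3.42644890e-01,  1.52490762e+00,  1.32117879e-06,
        1.27541209e+00, -1.45999476e-01]), 'qvel': array([ 0.00054656, -0.00248701, -0.00173138, -0.00035304, -0.00218177,
       -0.00107251]), 'joint_efforts': array([ 3.44910295e-03, -4.32002842e+01, -2.44696462e+01,  7.19509763e-02,
        5.26475371e-02, -5.97104872e-05]), 'tool_pos': array([ 0.12925399, -0.50848348,  0.23712353]), 'tool_rot': array([-3.14023549e+00, -2.00842288e-04,  2.48781906e-01]), 'contact_force': array([-0.55859421,  0.72843061, -0.13532141]), 'torque': array([-0.01964492, -0.03271469,  0.07744506]), 'opening': 0.09132943477605944}
```

View pics/top0.png

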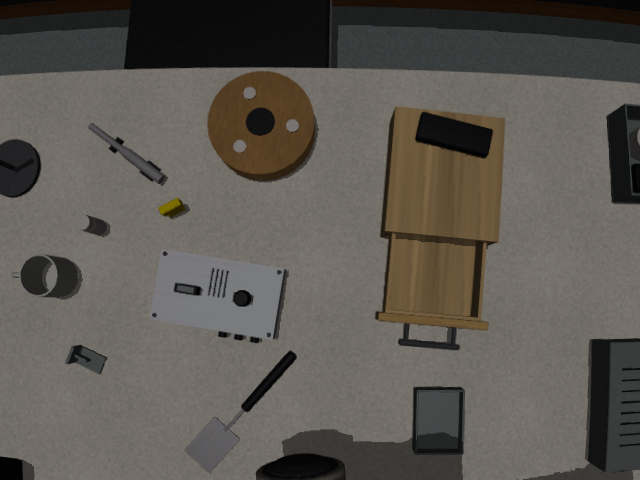

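View pics/side0.png

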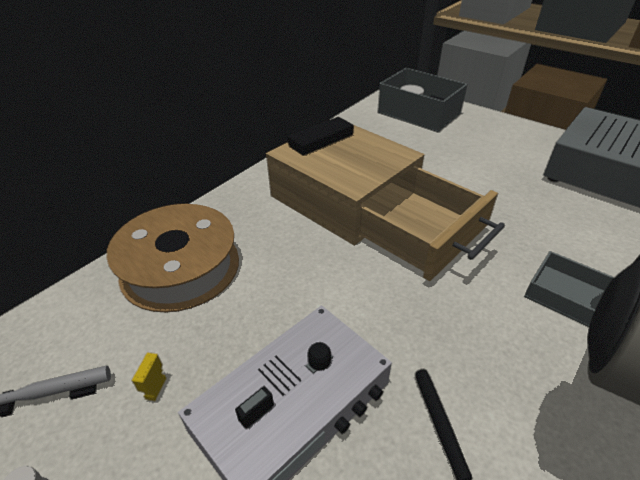

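The top view has +x up and +y to the left. The recorder is near (220,295), with the cartridge at (187,289) and the receiver at (242,298). The drawer front is near y-pixel 320 and the handle near (430,344). The side view agrees, and the yellow look-alike is off the recorder. Next I'll enlarge both areas.

```bash
python3 - <<'E'
from h import *
im=cv2.imread('pics/top0.png')
a=cv2.resize(im[245:345,145:295],None,fx=5,fy=5,interpolation=cv2.INTER_CUBIC)
b=cv2.resize(im[225:355,370:500],None,fx=4.5,fy=4.5,interpolation=cv2.INTER_CUBIC)
for i,(x0,y0,s) in enumerate(((145,245,5),(370,225,4.5))):
    c=(a,b)[i]
    for u in range(x0,x0+150,10): cv2.putText(c,str(u),(int((u-x0+.5)*s),10),0,.35,(0,255,255)); cv2.line(c,(int((u-x0+.5)*s),12),(int((u-x0+.5)*s),18),(0,255,255))
    for v in range(y0,y0+130,10): cv2.putText(c,str(v),(0,int((v-y0+.5)*s)+4),0,.35,(0,255,255))
cv2.imwrite('pics/a.png',a);cv2.imwrite('pics/b.png',b)
E
```

```text
(no output)
```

View pics/a.png

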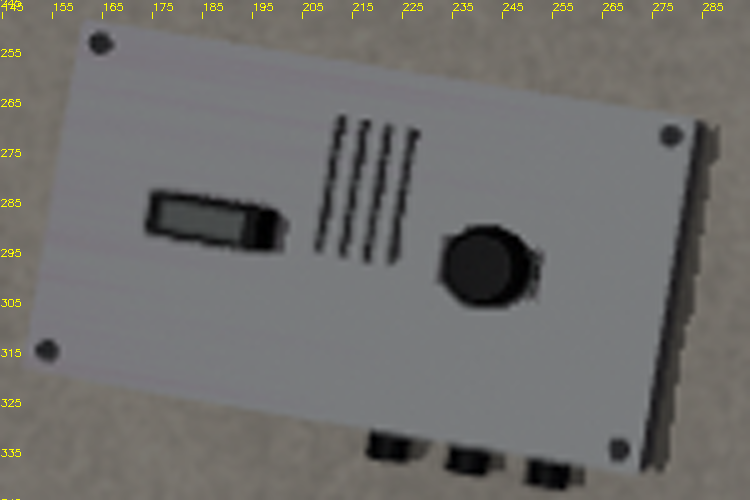

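View pics/b.png

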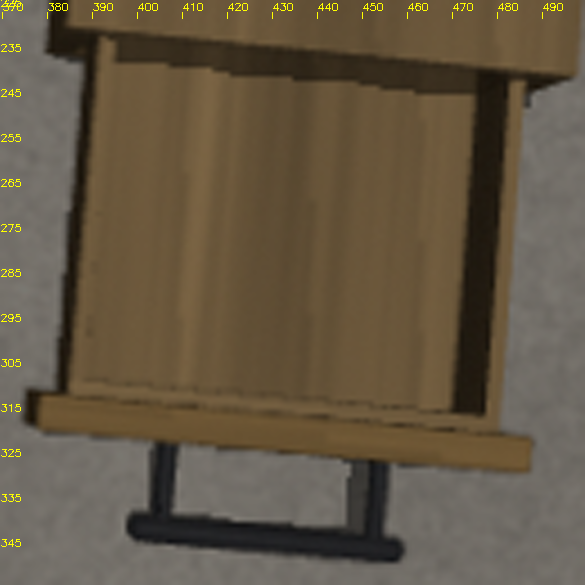

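```bash
python3 - <<'E'
from h import *
f=lambda x,y,s,x0,y0:((x+.5)/s-.5+x0,(y+.5)/s-.5+y0)
rec=np.array([at('top',*f(*p,5,145,245),.05)[:2] for p in((82,22),(697,122),(640,468),(28,370))])
print('rec',rec,rec.mean(0),[np.linalg.norm(rec[i]-rec[(i+1)%4]) for i in range(4)])
# TL=(+x,+y) TR=(+x,-y) BR BL
ey=(rec[0]+rec[3]-rec[1]-rec[2]); yaw=np.arctan2(-ey[0],ey[1]); print('yaw',yaw)
c=rec.mean(0); R=np.array([[np.cos(yaw),-np.sin(yaw)],[np.sin(yaw),np.cos(yaw)]])
for s in(50,-50): print(s,c+R@[0,s/1e3])
cart=np.array([at('top',*f(*p,5,145,245),.079)[:2] for p in((152,191),(147,233))]);print('cart left edge',cart, 'pred',[c+R@[a,.071] for a in(.008,-.008)])
print('rcv',at('top',*f(486,266,5,145,245),.075))
pn=[at('top',*f(*p,4.5,370,225),.086) for p in((40,432),(530,470))];print('panel',pn)
hb=[at('top',*f(*p,4.5,370,225),.062) for p in((135,525),(395,549))];print('bar',hb)
cb=np.array([at('top',*p,.1)[:2] for p in((395,107),(504,118),(499,242),(385,235))]);print('cab',cb,cb.mean(0))
for a,b in((pn[0],pn[1]),(hb[0],hb[1]),(cb[0],cb[1]),(cb[3],cb[2])): d=a-b; print(np.arctan2(-d[0],d[1]),np.linalg.norm(d))
d=cb[0]-cb[3];print(np.arctan2(d[1],d[0])); d=cb[1]-cb[2];print(np.arctan2(d[1],d[0]))
E
```

```text
rec [[0.57420857 0.29879969]
 [0.54230415 0.07030556]
 [0.41762791 0.08792507]
 [0.44605255 0.31425035]] [0.4950483  0.19282017] [np.float64(0.2307107674648646), np.float64(0.12591510061667857), np.float64(0.2281032486016429), np.float64(0.12908404256700665)]
yaw -0.1318741507077368
50 [0.50162291 0.24238603]
-50 [0.48847368 0.14325431]
cart left edge [[0.51227024 0.26172175]
 [0.49733696 0.26299488]] pred [array([0.51231478, 0.26215175]), array([0.49645371, 0.26425563])]
rcv [0.48886313 0.14159162 0.075     ]
panel [array([ 0.45430657, -0.09810312,  0.086     ]), array([ 0.44148563, -0.28946324,  0.086     ])]
bar [array([ 0.41733835, -0.13816491,  0.062     ]), array([ 0.40873493, -0.24180112,  0.062     ])]
cab [[ 0.83145383 -0.12353776]
 [ 0.81751448 -0.32136036]
 [ 0.59310033 -0.30650131]
 [ 0.60170158 -0.10640807]] [ 0.71094255 -0.21445187]
-0.06689905259563106 0.19178912781974622
-0.082825648682408 0.10399270269992039
-0.0703476082596615 0.1983131038441224
-0.04295976697776312 0.20027802317768853
-0.07441953661292249
-0.0661161229724964
```

The measurements agree. The cartridge is at about (0.502, 0.242) with yaw -0.13. The drawer bar is at about (0.413, -0.190) with cabinet yaw -0.07. I'll move in an arc towards a point above the cartridge.

Request:
{"name": "jog_arm", "arguments": {
  "deltas": [1, 0.8, 0, 0, 0, 0.15, 1, 0.8, 0, 0, 0, 0.15, 1, 0.8, 0, 0, 0, 0.15, 1, 0.8, 0, 0, 0, 0.15],
  "claw": 0.6
}}

```text
time: 0.43
tool_pos: [0.2331, -0.4246, 0.2375]
tool_rot: [-3.14, -0.003, 0.489]
contact_force: [-0.3, 0.1, 0.0]
opening: 0.0697
```

Request:
{"name": "jog_arm", "arguments": {
  "deltas": [1, 0.8, 0, 0, 0, 0.15, 1, 0.8, 0, 0, 0, 0.15, 1, 0.8, 0, 0, 0, 0.15, 1, 0.8, 0, 0, 0, 0.15]
}}

```text
time: 0.77
tool_pos: [0.333, -0.3449, 0.2376]
tool_rot: [-3.141, -0.002, 0.725]
contact_force: [-0.0, -0.4, 0.5]
opening: 0.0554
```

Request:
{"name": "jog_arm", "arguments": {
  "deltas": [0.7, 1, 0, 0, 0, 0.15, 0.7, 1, 0, 0, 0, 0.15, 0.7, 1, 0, 0, 0, 0.15]
}}

```text
time: 1.02
tool_pos: [0.3996, -0.2478, 0.2375]
tool_rot: [-3.141, 0.0, 0.96]
contact_force: [0.6, -0.6, 0.1]
opening: 0.055
```

Request:
{"name": "jog_arm", "arguments": {
  "deltas": [0.4, 1, 0, 0, 0, 0.15, 0.4, 1, 0, 0, 0, 0.15, 0.4, 1, 0, 0, 0, 0.15]
}}

```text
time: 1.27
tool_pos: [0.4398, -0.146, 0.2375]
tool_rot: [-3.141, -0.001, 1.198]
contact_force: [-0.4, 0.7, -0.0]
opening: 0.0549
```

Request:
{"name": "jog_arm", "arguments": {
  "deltas": [0.2, 1, 0, 0, 0, 0.157, 0.2, 1, 0, 0, 0, 0.157, 0.2, 1, 0, 0, 0, 0.157]
}}

```text
time: 1.52
tool_pos: [0.4593, -0.0456, 0.2375]
tool_rot: [-3.141, -0.001, 1.446]
contact_force: [0.2, -0.1, 0.7]
opening: 0.0553
```

Request:
{"name": "jog_arm", "arguments": {
  "deltas": [0.2, 1, 0, 0, 0, 0, 0.2, 1, 0, 0, 0, 0, 0.2, 1, 0, 0, 0, 0]
}}

```text
time: 1.77
tool_pos: [0.4795, 0.0543, 0.2376]
tool_rot: [-3.141, -0.001, 1.439]
contact_force: [-0.3, 0.3, 0.4]
opening: 0.0551
```

Request:
{"name": "jog_arm", "arguments": {
  "deltas": [0.2, 1, 0, 0, 0, 0, 0.2, 1, 0, 0, 0, 0, 0.2, 1, 0, 0, 0, 0]
}}

```text
time: 2.02
tool_pos: [0.4997, 0.1545, 0.2374]
tool_rot: [-3.141, -0.001, 1.439]
contact_force: [-2.2, -0.8, -0.7]
opening: 0.0553
```

Request:
{"name": "jog_arm", "arguments": {
  "deltas": [0.03, 0.9, -0.5, 0, 0, 0, 0.03, 0.9, -0.5, 0, 0, 0, 0.03, 0.9, -0.5, 0, 0, 0, 0.03, 0.9, -0.5, 0, 0, 0]
}}

```text
time: 2.35
tool_pos: [0.5008, 0.2435, 0.1846]
tool_rot: [-3.137, 0.002, 1.441]
contact_force: [-0.3, 0.1, 0.4]
opening: 0.0551
```

Request:
{"name": "jog_arm", "arguments": {
  "deltas": [0, 0, -0.35, 0, 0, 0, 0, 0, -0.7, 0, 0, 0, 0, 0, -0.9, 0, 0, 0, 0, 0, -0.9, 0, 0, 0]
}}

```text
time: 2.68
tool_pos: [0.5, 0.239, 0.0937]
tool_rot: [-3.134, 0.004, 1.437]
contact_force: [-1.2, -0.2, -0.3]
opening: 0.0547
```

```bash
python3 - <<'E'
from h import *
im=snap('side','s1'); o=robot.observe(); print(o['time'],o['tool_pos'],o['contact_force'])
u,v=proj('side',o['tool_pos'])[0]; u,v=int(u),int(v)
c=im[max(v-90,0):v+70,max(u-110,0):u+110]
cv2.imwrite('pics/s1c.png',cv2.cvtColor(cv2.resize(c,None,fx=3.5,fy=3.5,interpolation=cv2.INTER_CUBIC),cv2.COLOR_RGB2BGR)); print(u,v)
E
```

```text
2.7333 [0.50151506 0.23959511 0.0962888 ] [-0.15405131 -0.0765141   0.53390937]
253 392
```

View pics/s1c.png

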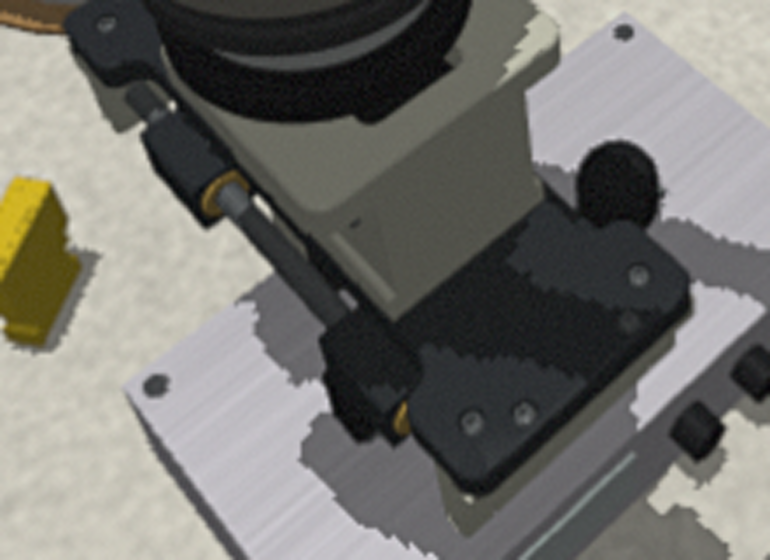

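The gripper body hides the cartridge at crop centre, but it is centred on the bay, with the receiver clear at (615,190). I'll go down and close gently, checking the side force.

Request:
{"name": "jog_arm", "arguments": {
  "deltas": [0, 0, -0.15, 0, 0, 0, 0, 0, -0.31, 0, 0, 0, 0, 0, -0.31, 0, 0, 0]
}}

```text
time: 2.98
tool_pos: [0.5023, 0.2403, 0.0665]
tool_rot: [-3.141, 0.001, 1.437]
contact_force: [-0.2, -0.4, -0.7]
opening: 0.0551
```

Request:
{"name": "jog_arm", "arguments": {
  "deltas": [0, 0, 0, 0, 0, 0, 0, 0, 0, 0, 0, 0, 0, 0, 0, 0, 0, 0, 0, 0, 0, 0, 0, 0, 0, 0, 0, 0, 0, 0],
  "claw": 0,
  "newtons": 6
}}

```text
time: 3.4
tool_pos: [0.5027, 0.2413, 0.0676]
tool_rot: [3.14, -0.001, 1.438]
contact_force: [0.5, 1.4, -0.5]
opening: 0.0265
```

Request:
{"name": "jog_arm", "arguments": {
  "deltas": [0, 0, 0, 0, 0, 0, 0, 0, 0, 0, 0, 0, 0, 0, 0, 0, 0, 0, 0, 0, 0, 0, 0, 0, 0, 0, 0, 0, 0, 0]
}}

```text
time: 3.82
tool_pos: [0.5029, 0.2412, 0.0669]
tool_rot: [3.14, -0.0, 1.438]
contact_force: [2.6, -0.0, 0.5]
opening: 0.0158
```

Closed on 16 mm with little side force. Now a firm grip and a straight pull.

Request:
{"name": "jog_arm", "arguments": {
  "deltas": [0, 0, 0, 0, 0, 0, 0, 0, 0, 0, 0, 0, 0, 0, 0, 0, 0, 0],
  "newtons": 40
}}

```text
time: 4.07
tool_pos: [0.5029, 0.2412, 0.0669]
tool_rot: [3.14, -0.0, 1.438]
contact_force: [4.3, -0.2, -0.4]
opening: 0.0154
```

Request:
{"name": "jog_arm", "arguments": {
  "deltas": [0, 0, 0.02, 0, 0, 0, 0, 0, 0.04, 0, 0, 0, 0, 0, 0.06, 0, 0, 0, 0, 0, 0.08, 0, 0, 0, 0, 0, 0.1, 0, 0, 0]
}}

```text
time: 4.48
tool_pos: [0.5027, 0.2409, 0.0759]
tool_rot: [3.141, 0.0, 1.438]
contact_force: [7.3, -0.5, -8.0]
opening: 0.0158
```

Request:
{"name": "jog_arm", "arguments": {
  "deltas": [0, 0, 0.06, 0, 0, 0, 0, 0, 0.12, 0, 0, 0, 0, 0, 0.18, 0, 0, 0, 0, 0, 0.24, 0, 0, 0, 0, 0, 0.3, 0, 0, 0]
}}

```text
time: 4.9
tool_pos: [0.5012, 0.2411, 0.1069]
tool_rot: [-3.139, 0.001, 1.438]
contact_force: [-0.4, -0.2, -0.2]
opening: 0.016
```

Request:
{"name": "jog_arm", "arguments": {
  "deltas": [0, 0, 0.2, 0, 0, 0, 0, 0, 0.4, 0, 0, 0, 0, 0, 0.6, 0, 0, 0, 0, 0, 0.8, 0, 0, 0, 0, 0, 0.9, 0, 0, 0]
}}

```text
time: 5.32
tool_pos: [0.5024, 0.2415, 0.1993]
tool_rot: [3.14, -0.001, 1.438]
contact_force: [0.9, 0.3, -0.1]
opening: 0.0159
```

```bash
python3 - <<'E'
from h import *
snap('side','s2'); o=robot.observe(); print(o['time'],o['tool_pos'],o['contact_force'],o['opening'])
E
```

```text
5.3667 [0.5030768  0.24168516 0.20035429] [1.11197945 0.02208269 0.82910501] 0.01563850498179103
```

View pics/s2.png

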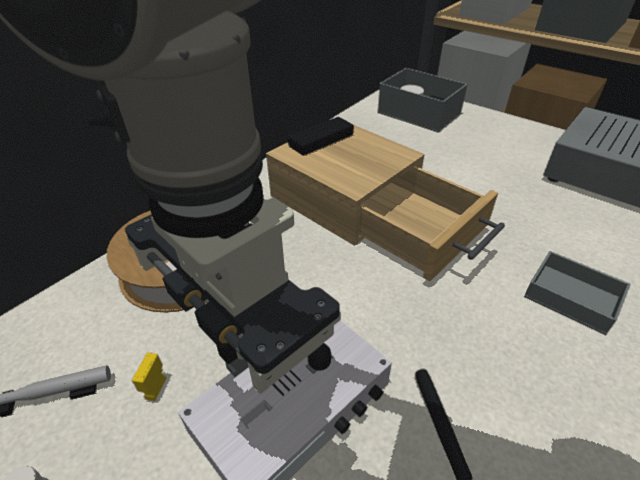

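The cartridge is in the jaws (opening 15.6 mm), its bay at (257,412) is empty, and the receiver at (318,355) is still plugged in. Now over to the drawer, turning the jaws across it.

Request:
{"name": "jog_arm", "arguments": {
  "deltas": [0, -0.4, 0, 0, 0, -0.07, 0, -0.75, 0, 0, 0, -0.14, 0, -1, 0, 0, 0, -0.192, 0, -1, 0, 0, 0, -0.192]
}}

```text
time: 5.7
tool_pos: [0.5015, 0.1374, 0.1958]
tool_rot: [-3.14, 0.003, 1.129]
contact_force: [0.7, -0.4, -0.6]
opening: 0.0158
```

Request:
{"name": "jog_arm", "arguments": {
  "deltas": [0, -0.4, 0, 0, 0, -0.07, 0, -0.75, 0, 0, 0, -0.14, 0, -1, 0, 0, 0, -0.192, 0, -1, 0, 0, 0, -0.192]
}}

```text
time: 6.03
tool_pos: [0.5019, 0.038, 0.1959]
tool_rot: [-3.141, 0.002, 0.828]
contact_force: [0.4, 0.4, -0.2]
opening: 0.0159
```

Request:
{"name": "jog_arm", "arguments": {
  "deltas": [0.1, -0.4, 0, 0, 0, -0.07, 0.1, -0.75, 0, 0, 0, -0.14, 0.1, -1, 0, 0, 0, -0.192, 0.1, -1, 0, 0, 0, -0.192]
}}

```text
time: 6.37
tool_pos: [0.5123, -0.0617, 0.1959]
tool_rot: [3.141, 0.001, 0.528]
contact_force: [-0.5, -0.7, -0.6]
opening: 0.0164
```

Request:
{"name": "jog_arm", "arguments": {
  "deltas": [0.1, -0.4, 0, 0, 0, -0.07, 0.1, -0.75, 0, 0, 0, -0.14, 0.1, -1, 0, 0, 0, -0.192, 0.1, -1, 0, 0, 0, -0.192]
}}

```text
time: 6.7
tool_pos: [0.5225, -0.1616, 0.1959]
tool_rot: [3.141, 0.001, 0.227]
contact_force: [-0.2, -0.1, 0.4]
opening: 0.0158
```

Request:
{"name": "jog_arm", "arguments": {
  "deltas": [0.1, -0.25, 0, 0, 0, -0.07, 0.1, -0.42, 0, 0, 0, -0.14, 0.1, -0.42, 0, 0, 0, -0.192, 0.1, -0.42, 0, 0, 0, -0.192, 0.1, -0.42, 0, 0, 0, -0.192]
}}

```text
time: 7.12
tool_pos: [0.5323, -0.1992, 0.1961]
tool_rot: [-3.14, 0.001, -0.065]
contact_force: [0.2, 0.1, -0.4]
opening: 0.0157
```

```bash
python3 - <<'E'
from h import *
snap('side','s3'); o=robot.observe(); print(o['time'],o['tool_pos'],o['tool_rot'],o['contact_force'],o['opening'])
E
```

```text
7.1667 [ 0.53235538 -0.19917407  0.19630063] [-3.14065383e+00  9.76883725e-04 -6.46788091e-02] [-0.85933653  0.40238172 -1.54753344] 0.016095727589836864
```

View pics/s3.png

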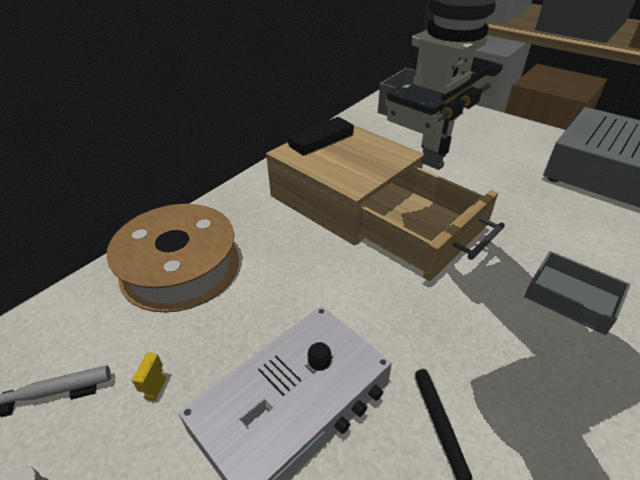

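The cartridge hangs above the open drawer near (433,160), the recorder has an empty bay, and the receiver is in place. Lowering now.

Request:
{"name": "jog_arm", "arguments": {
  "deltas": [0, 0, -0.35, 0, 0, 0, 0, 0, -0.7, 0, 0, 0, 0, 0, -1, 0, 0, 0, 0, 0, -1, 0, 0, 0]
}}

```text
time: 7.5
tool_pos: [0.5289, -0.1978, 0.0911]
tool_rot: [-3.137, 0.01, -0.066]
contact_force: [-1.0, 1.2, -1.2]
opening: 0.0155
```

Request:
{"name": "jog_arm", "arguments": {
  "deltas": [0, 0, -0.08, 0, 0, 0, 0, 0, -0.16, 0, 0, 0, 0, 0, -0.22, 0, 0, 0, 0, 0, -0.27, 0, 0, 0, 0, 0, -0.29, 0, 0, 0]
}}

```text
time: 7.92
tool_pos: [0.5325, -0.2009, 0.0679]
tool_rot: [3.141, -0.001, -0.07]
contact_force: [-0.7, 0.6, -0.1]
opening: 0.0158
```

Request:
{"name": "jog_arm", "arguments": {
  "deltas": [0, 0, -0.01, 0, 0, 0, 0, 0, -0.02, 0, 0, 0, 0, 0, -0.02, 0, 0, 0]
}}

```text
time: 8.17
tool_pos: [0.5324, -0.201, 0.066]
tool_rot: [3.141, -0.0, -0.07]
contact_force: [-0.4, 0.8, -0.7]
opening: 0.0159
```

Request:
{"name": "jog_arm", "arguments": {
  "deltas": [0, 0, -0.01, 0, 0, 0, 0, 0, -0.015, 0, 0, 0, 0, 0, -0.015, 0, 0, 0]
}}

```text
time: 8.42
tool_pos: [0.5323, -0.2009, 0.0643]
tool_rot: [3.141, -0.0, -0.07]
contact_force: [-0.6, -0.3, -0.2]
opening: 0.0156
```

Request:
{"name": "jog_arm", "arguments": {
  "deltas": [0, 0, -0.01, 0, 0, 0, 0, 0, -0.015, 0, 0, 0, 0, 0, -0.015, 0, 0, 0]
}}

```text
time: 8.67
tool_pos: [0.5329, -0.201, 0.0638]
tool_rot: [3.141, -0.002, -0.07]
contact_force: [-0.9, 1.6, 6.0]
opening: 0.0158
```

Contact at 6 N, so it stands on the floor. I'll release gently, opening to about 45 mm, then lift clear.

Request:
{"name": "jog_arm", "arguments": {
  "deltas": [0, 0, 0.01, 0, 0, 0, 0, 0, 0.01, 0, 0, 0]
}}

```text
time: 8.83
tool_pos: [0.5324, -0.2009, 0.064]
tool_rot: [3.141, -0.0, -0.07]
contact_force: [0.2, 1.0, -0.9]
opening: 0.0158
```

Request:
{"name": "jog_arm", "arguments": {
  "deltas": [0, 0, 0, 0, 0, 0, 0, 0, 0, 0, 0, 0, 0, 0, 0, 0, 0, 0, 0, 0, 0, 0, 0, 0, 0, 0, 0, 0, 0, 0],
  "claw": 0.45
}}

```text
time: 9.25
tool_pos: [0.5323, -0.2008, 0.0637]
tool_rot: [3.142, 0.0, -0.07]
contact_force: [-0.1, 0.0, -0.0]
opening: 0.0407
```

Request:
{"name": "jog_arm", "arguments": {
  "deltas": [0, 0, 0.15, 0, 0, 0, 0, 0, 0.35, 0, 0, 0, 0, 0, 0.65, 0, 0, 0, 0, 0, 0.95, 0, 0, 0, 0, 0, 0.95, 0, 0, 0]
}}

```text
time: 9.67
tool_pos: [0.535, -0.2022, 0.1647]
tool_rot: [3.137, -0.01, -0.07]
contact_force: [1.5, -1.2, 1.0]
opening: 0.0411
```

Request:
{"name": "jog_arm", "arguments": {
  "deltas": [-0.4, 0, 0, 0, 0, 0, -0.8, 0.05, 0, 0, 0, 0, -0.8, 0.05, 0, 0, 0, 0]
}}

```text
time: 9.92
tool_pos: [0.444, -0.1925, 0.1563]
tool_rot: [-3.137, 0.011, -0.071]
contact_force: [0.4, 0.3, 0.4]
opening: 0.0415
```

Request:
{"name": "jog_arm", "arguments": {
  "deltas": [-0.4, 0, 0, 0, 0, 0, -0.8, 0.05, 0, 0, 0, 0, -0.8, 0.05, 0, 0, 0, 0],
  "claw": 0,
  "newtons": 20
}}

```text
time: 10.17
tool_pos: [0.365, -0.1875, 0.157]
tool_rot: [-3.137, 0.009, -0.071]
contact_force: [1.9, -0.1, 0.0]
opening: 0.0259
```

```bash
python3 - <<'E'
from h import *
a=snap('side','s4'); b=snap('top','t4'); o=robot.observe(); print(o['time'],o['tool_pos'],o['tool_rot'],o['contact_force'],o['opening'])
r=lambda c:cv2.resize(c,(400,400),interpolation=cv2.INTER_CUBIC)
cv2.imwrite('pics/s4c.png',cv2.cvtColor(np.hstack([r(a[130:330,330:530]),r(b[200:370,350:520])]),cv2.COLOR_RGB2BGR))
E
```

```text
10.2667 [ 0.3713334  -0.19069471  0.15884305] [ 3.14144983e+00 -1.25906721e-04 -7.14986751e-02] [0.6299232  0.14023168 0.20601865] 0.017779111291643713
```

View pics/s4c.png

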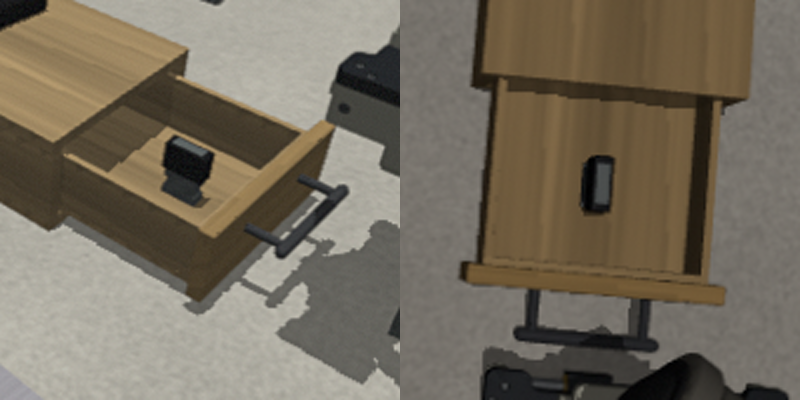

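The cartridge stands upright in the drawer at crop (187,170) on the left and (597,183) on the right. The gripper is in front of the bar. Next: go down and push the bar slowly.

Request:
{"name": "jog_arm", "arguments": {
  "deltas": [0, 0, -0.35, 0, 0, 0, 0, 0, -0.7, 0, 0, 0, 0, 0, -1, 0, 0, 0, 0, 0, -1, 0, 0, 0, 0, 0, -1, 0, 0, 0]
}}

```text
time: 10.68
tool_pos: [0.3727, -0.1907, 0.0581]
tool_rot: [-3.14, 0.002, -0.07]
contact_force: [0.1, -0.3, 0.3]
opening: 0.0008
```

Request:
{"name": "jog_arm", "arguments": {
  "deltas": [0.04, 0, 0, 0, 0, 0, 0.08, 0, 0, 0, 0, 0, 0.12, 0, 0, 0, 0, 0, 0.16, -0.01, 0, 0, 0, 0, 0.2, -0.01, 0, 0, 0, 0]
}}

```text
time: 11.1
tool_pos: [0.3934, -0.1923, 0.0596]
tool_rot: [3.14, -0.002, -0.07]
contact_force: [0.2, 0.4, -0.2]
opening: 0.0004
```

Request:
{"name": "jog_arm", "arguments": {
  "deltas": [0.03, 0, 0, 0, 0, 0, 0.06, 0, 0, 0, 0, 0, 0.1, 0, 0, 0, 0, 0, 0.15, -0.01, 0, 0, 0, 0, 0.2, -0.014, 0, 0, 0, 0]
}}

```text
time: 11.52
tool_pos: [0.4124, -0.193, 0.0586]
tool_rot: [-3.141, 0.001, -0.07]
contact_force: [-1.2, 1.1, 0.4]
opening: 0.0003
```

Request:
{"name": "jog_arm", "arguments": {
  "deltas": [0.05, 0, 0, 0, 0, 0, 0.1, -0.01, 0, 0, 0, 0, 0.15, -0.01, 0, 0, 0, 0, 0.2, -0.014, 0, 0, 0, 0, 0.25, -0.018, 0, 0, 0, 0]
}}

```text
time: 11.93
tool_pos: [0.4378, -0.1952, 0.0587]
tool_rot: [3.141, 0.0, -0.07]
contact_force: [-2.2, -0.9, -0.3]
opening: 0.0005
```

Request:
{"name": "jog_arm", "arguments": {
  "deltas": [0.05, 0, 0, 0, 0, 0, 0.1, -0.01, 0, 0, 0, 0, 0.15, -0.01, 0, 0, 0, 0, 0.2, -0.014, 0, 0, 0, 0, 0.25, -0.018, 0, 0, 0, 0]
}}

```text
time: 12.35
tool_pos: [0.4628, -0.1969, 0.0587]
tool_rot: [3.141, 0.0, -0.07]
contact_force: [-1.6, -0.5, -0.5]
opening: 0.0004
```

Request:
{"name": "jog_arm", "arguments": {
  "deltas": [0.05, 0, 0, 0, 0, 0, 0.1, -0.01, 0, 0, 0, 0, 0.15, -0.01, 0, 0, 0, 0, 0.2, -0.014, 0, 0, 0, 0, 0.25, -0.018, 0, 0, 0, 0]
}}

```text
time: 12.77
tool_pos: [0.4878, -0.1987, 0.0587]
tool_rot: [3.141, -0.0, -0.07]
contact_force: [-1.7, -1.2, -0.1]
opening: 0.0006
```

Request:
{"name": "jog_arm", "arguments": {
  "deltas": [0.05, 0, 0, 0, 0, 0, 0.1, -0.01, 0, 0, 0, 0, 0.14, -0.01, 0, 0, 0, 0, 0.17, -0.012, 0, 0, 0, 0, 0.2, -0.014, 0, 0, 0, 0]
}}

```text
time: 13.18
tool_pos: [0.5076, -0.2001, 0.0587]
tool_rot: [3.141, -0.0, -0.07]
contact_force: [-1.6, -0.8, 0.4]
opening: 0.0005
```

Request:
{"name": "jog_arm", "arguments": {
  "deltas": [0.02, 0, 0, 0, 0, 0, 0.04, 0, 0, 0, 0, 0, 0.06, 0, 0, 0, 0, 0, 0.08, -0.01, 0, 0, 0, 0, 0.1, -0.01, 0, 0, 0, 0]
}}

```text
time: 13.6
tool_pos: [0.5174, -0.201, 0.0587]
tool_rot: [-3.141, 0.0, -0.07]
contact_force: [-1.0, -0.9, 0.1]
opening: 0.0003
```

Request:
{"name": "jog_arm", "arguments": {
  "deltas": [0.02, 0, 0, 0, 0, 0, 0.04, 0, 0, 0, 0, 0, 0.06, 0, 0, 0, 0, 0, 0.08, -0.01, 0, 0, 0, 0, 0.1, -0.01, 0, 0, 0, 0]
}}

```text
time: 14.02
tool_pos: [0.5275, -0.202, 0.0587]
tool_rot: [-3.141, 0.0, -0.07]
contact_force: [-1.3, 0.5, 0.2]
opening: 0.0002
```

Request:
{"name": "jog_arm", "arguments": {
  "deltas": [0.01, 0, 0, 0, 0, 0, 0.02, 0, 0, 0, 0, 0, 0.03, 0, 0, 0, 0, 0, 0.04, 0, 0, 0, 0, 0, 0.05, 0, 0, 0, 0, 0]
}}

```text
time: 14.43
tool_pos: [0.5324, -0.2021, 0.0588]
tool_rot: [3.141, -0.0, -0.07]
contact_force: [-0.7, -0.6, -0.5]
opening: 0.0007
```

Request:
{"name": "jog_arm", "arguments": {
  "deltas": [0.01, 0, 0, 0, 0, 0, 0.02, 0, 0, 0, 0, 0, 0.03, 0, 0, 0, 0, 0, 0.04, 0, 0, 0, 0, 0, 0.05, 0, 0, 0, 0, 0]
}}

```text
time: 14.85
tool_pos: [0.5373, -0.2021, 0.0588]
tool_rot: [3.141, 0.0, -0.07]
contact_force: [-5.0, -1.2, 1.1]
opening: 0.0004
```

Request:
{"name": "jog_arm", "arguments": {
  "deltas": [0.01, 0, 0, 0, 0, 0, 0.015, 0, 0, 0, 0, 0, 0.015, 0, 0, 0, 0, 0]
}}

```text
time: 15.1
tool_pos: [0.5373, -0.202, 0.0587]
tool_rot: [-3.141, 0.004, -0.07]
contact_force: [-8.2, -1.8, 4.6]
opening: 0.0003
```

Request:
{"name": "jog_arm", "arguments": {
  "deltas": [0.01, 0, 0, 0, 0, 0, 0.015, 0, 0, 0, 0, 0, 0.015, 0, 0, 0, 0, 0]
}}

```text
time: 15.35
tool_pos: [0.5374, -0.202, 0.0587]
tool_rot: [-3.141, 0.007, -0.07]
contact_force: [-12.2, -1.9, 8.0]
opening: 0.0006
```

The drawer is hard against its stop: the force climbs with no travel. Backing off, rising and checking.

Request:
{"name": "jog_arm", "arguments": {
  "deltas": [-0.03, 0, 0, 0, 0, 0, -0.1, 0, 0, 0, 0, 0, -0.4, 0.02, 0, 0, 0, 0, -0.7, 0.04, 0, 0, 0, 0, -0.7, 0.04, 0, 0, 0, 0]
}}

```text
time: 15.77
tool_pos: [0.4648, -0.196, 0.0579]
tool_rot: [-3.139, 0.006, -0.071]
contact_force: [0.8, -0.4, -0.3]
opening: 0.0006
```

Request:
{"name": "jog_arm", "arguments": {
  "deltas": [-0.3, -0.3, 0.3, 0, 0, 0, -0.6, -0.6, 0.6, 0, 0, 0, -0.9, -0.9, 1, 0, 0, 0, -0.9, -0.9, 1, 0, 0, 0, -0.9, -0.9, 1, 0, 0, 0]
}}

```text
time: 16.18
tool_pos: [0.3799, -0.2928, 0.1634]
tool_rot: [3.134, -0.006, -0.073]
contact_force: [1.7, 0.2, 0.3]
opening: 0.0006
```

Request:
{"name": "jog_arm", "arguments": {
  "deltas": [-0.2, -0.4, 0, 0, 0, 0, -0.4, -0.7, 0, 0, 0, 0, -0.6, -1, 0.2, 0, 0, 0, -0.6, -1, 0.2, 0, 0, 0]
}}

```text
time: 16.52
tool_pos: [0.3187, -0.3939, 0.1812]
tool_rot: [3.135, -0.003, -0.074]
contact_force: [0.2, -0.8, 0.4]
opening: 0.0004
```

```bash
python3 - <<'E'
from h import *
a=snap('side','s5'); b=snap('top','t5'); o=robot.observe(); print(o['time'],o['tool_pos'],o['contact_force'])
r=lambda c:cv2.resize(c,(400,400),interpolation=cv2.INTER_CUBIC)
cv2.imwrite('pics/s5c.png',cv2.cvtColor(np.hstack([cv2.resize(a[100:480,120:520],(400,380)),cv2.resize(b[100:300,370:530],(320,380))]),cv2.COLOR_RGB2BGR))
E
```

```text
16.6167 [ 0.32016299 -0.38896904  0.17892049] [-0.98045398  0.04113323  0.57652269]
```

View pics/s5c.png

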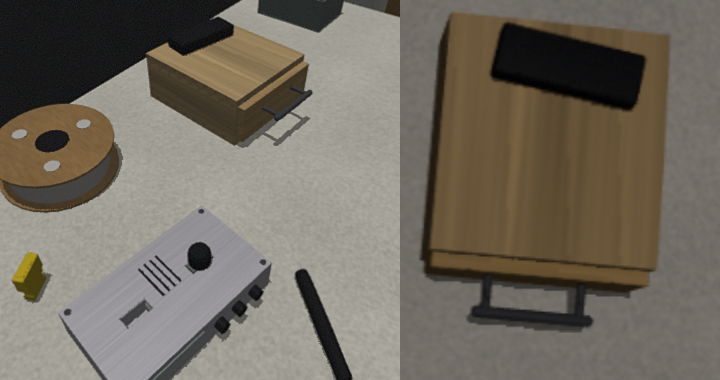

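```bash
python3 - <<'E'
from h import *
b=at('top',436,266.3,.062); print(b, 'cab-front-mid to bar', 0.711-0.12-b[0])
im=cv2.imread('pics/t5.png'); c=cv2.imread('pics/s5.png')
cv2.imwrite('pics/z.png',np.hstack([cv2.resize(im[215:285,375:505],None,fx=4,fy=4,interpolation=cv2.INTER_CUBIC),cv2.resize(c[140:260,330:450],(280,280),interpolation=cv2.INTER_CUBIC)]))
E
```

```text
[ 0.55127566 -0.20212089  0.062     ] cab-front-mid to bar 0.039724342450432104
```

View pics/z.png

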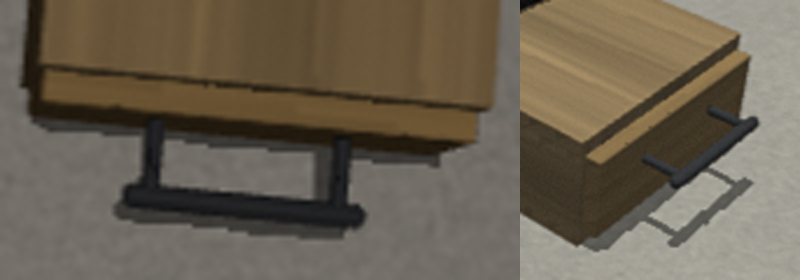

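The panel is tight against the cabinet front with no gap. The bar moved about 138 mm, consistent with full closure. Handing in.

```bash
python3 -c "
from cell import robot
print(robot.hand_in())"
```

```text
the job is handed in; nothing more can be done
None
```

The cartridge is in the drawer, the drawer is shut, and the receiver is still plugged into its bay. The job was handed in with about 16.6 s on the clock, with the arm clear of everything.

- **Cartridge:** I pulled it straight up out of its bay. It stood upright in the drawer after I let go. I could not see it once the drawer was shut.
- **Drawer:** I pushed it slowly by its bar until it hit its stop, where the force rose to about 12 N with no further travel. The bar had moved about 138 mm, within the 115–140 mm it could have been open. The last pictures show no gap between the front panel and the cabinet.
- **Forces:** The highest force I read was roughly 15 N, at the drawer's stop.

None of my checks failed or disagreed.

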